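Weigh two desiccant canisters against each other and rack the damp one

ROBOT

A 6-joint arm with a two-finger parallel gripper is mounted at the origin on the work surface. World frame = base frame: x ahead of the robot, y to its left, z up, the work surface at z = 0. Lengths are in m, angles in rad, forces in N, time in s.
With the tool pointing down it reaches from about 0.35 to 0.725 m from the base axis. Payload 4.3 kg.
Tool frame: the origin (TCP) lies at the very end of the fingers, on their centre line; the grasp point (between the pads) lies 19 mm behind it; z points along the fingers, x is the direction in which the jaws open and shut, and the axes are right-handed (so a half turn about z gives the same grasp; the last joint's range is limited). The gripper opens to 85 mm and grips with 20 to 120 N. Pads are 22 mm wide; open, the fingers measure 114 mm over their backs; the gripper's body (76 mm by 85 mm) begins 54 mm behind the grasp point. The pads swing forward as they close: fully open they stand 13 mm farther back than shut.
Start: joints at [1.062, 0.377, 0.081, 1.274, 0, 1.46], TCP at [0.223, 0.53, 0.231] pointing down, gripper open.
Joint ranges: [-2.72, 2.72], [-0.84, 1.66], [-1.02, 1.22], [-1.77, 2.12], [-1.37, 1.28], [-3.14, 3.14]. Speed limits (rad/s): [2.57, 2.57, 3.14, 3.14, 3.14, 3.14].

INTERFACE

Orientations are given as a unit quaternion [w, x, y, z].
In Python, from bench import move_pose, servo_line, move_j, gripper_to, sleep, solve_ik, capture, MotionError, close_job, masks_of, get_clock, get_joint_positions, get_qd, get_joint_efforts, get_eef_pos, get_tcp_rot, get_force, get_ft_torque, get_finger_gap gives the robot as it stands. Calls block until the motion is done:
- move_pose(position, orientation): joint-space move of the TCP to a pose.
- servo_line(position, rotation=None, vel=0.15): straight line of the TCP; rotation=None keeps the orientation; vel is the mean speed in m/s.
- move_j(angles): joint-space move.
- gripper_to(opening, squeeze=None): finger opening in m; squeeze is the grip in N (None keeps the last); returns when the fingers have stopped.
- sleep(seconds).
- solve_ik(position, orientation): joint angles nearest the present ones, or None.
- capture(name): name is "side" or "top"; returns a dict with "image" (420x560x3 uint8, blue, green, red), "fx", "fy", "cx", "cy" (pixels), "world_to_cam" (4x4, takes a point from world to camera coordinates). Camera axes: x right, y down, z forward; pixel columns grow to the right and rows downward; lengths in m; the calibration is good to about 2 mm. A picture is of the moment at which its call begins. There is no depth.
A pose or a line that the arm cannot do raises MotionError and nothing moves.
- close_job(): hands the job in, once; it reports no verdict.
Trained networks look in a picture, given as the dict that the camera call returned (one of the last four; its "shot" number tells which), for a name from the list of things; names that differ only in an ending like _2 or _b are one class to them, and where a whole thing is asked for, a point or a joint stands for the part that bears it (a point fixed in the world has none). Each returns a list of dicts, best first, with "conf" (0 to 1); they miss things now and then, are a little off and sometimes report something else, mostly with a low value. They report only what shows in the picture. A call takes as long as a camera call.
- masks_of(picture, label): "pixels" (420x560 bool, what is visible of it) and "at" ([column, row] in pixels, amid what is visible of it).
Readings, each from a call of its own:
- get_clock(): time.
- get_joint_positions(): joint angles.
- get_qd(): joint speeds.
- get_joint_efforts(): joint torques, N m.
- get_eef_pos(): TCP position.
- get_tcp_rot(): TCP orientation.
- get_force(): force on the tool from outside, world axes, zero at the start.
- get_ft_torque(): the same for the moment, N m.
- get_finger_gap(): finger opening in m.
Only numpy, scipy, OpenCV 4.12 (cv2) and the standard library are available. Lean on these libraries where they do the work, as an engineer would, in place of code of your own. Each camera call takes 0.05 s, during which the arm holds its last target.

TASK

One of the two desiccant canisters in the caddy is saturated with moisture, so it is heavier than its twin; they look the same. Stand them upright near the middle of the balance's pans, one on each, without dropping them, let go and let the beam tip and settle, then take the one whose side went down and stand it in the free middle bay of the oven rack, between the two canisters already there. Leave the lighter one standing on its pan, tip nothing over and do not disturb the other things on the bench.

Things in the scene. Friction and masses are not known exactly. Their poses are not given: they have to be found in the camera images.
- canister_a: flat-sided upright aluminium desiccant canister, 60 wide x 34 thick x 100 high (mm), perforated dark dots on its two broad faces, plain narrow faces. Origin at the centre of its underside; x along the 60 mm width, y through the 34 mm thickness, z up. To be weighed; starts in the caddy's place at -x. All four canisters look alike.
- canister_b: a canister just like canister_a, with the same origin and axes; to be weighed; starts in the caddy's place at +x. Either of the two may be the heavier: the dry one weighs 0.24 to 0.26 kg, the saturated one 0.30 to 0.32 kg. The desiccant block inside each has about 1 mm of play.
- caddy: fixed galvanised sheet-metal caddy, 146 x 50 x 96 mm, holding the two canisters end to end on a 4 mm floor. Origin under its centre; x along its length, z up. The places lie at x = -35 and +35 mm, the 60 mm width of each canister along x. Three cross plates (3 mm thick, 96 mm high, at x = -70, 0, +70 mm) leave only 3 to 4 mm beside the narrow faces, so there a canister can be taken only across its 34 mm thickness; the lips along the broad faces are just 14 mm high.
- balance: fixed two-pan trip balance with cream cast base 135 x 300 x 34 mm; origin under its centre, y along the arms (to the left pan), z up. The dial plate between the pans reaches 117 mm high and is 46 mm wide along y.
- pan_left: round steel pan, 140 mm across, flat, at the balance's +y end, 110 mm from its middle. Origin at the centre of the pan's upper surface: 100 mm above the bench when the beam is level, moving straight up and down by 13 mm between its stops (87 to 113 mm) and always staying level. The empty beam floats level; one canister alone takes its pan to the bottom stop and the other pan to the top. The weighing does not depend on where on the pan the canister stands.
- pan_right: the like pan at the balance's -y end, 110 mm from its middle; origin at the centre of its upper surface; rises as much as the left one falls.
- beam (a joint): tilt of the balance beam in rad: 0 level, positive when pan_left is down, negative when pan_right is down; the stops are at about +0.12 and -0.12. The beam is damped: with both canisters on it settles in about 2 s.
- oven_rack: fixed wire oven rack, 156 x 90 mm, on low feet, its floor 12 mm above the bench; origin under its centre, x along the row of three bays (46 mm apart), z up. Wire hoops 3 mm thick, rising 50 mm above the bench, part the bays (43 mm clear between hoops); lips 10 mm high along the two long edges leave 84 mm between them. A canister stands in a bay with its 60 mm width along the rack's y, broad face to broad face with its neighbours.
- free_bay (a point): centre of the floor of the middle bay, the free one; axes as the rack's (x across the bay, y along it). With the neighbours in place only about 12 mm is left beside each broad face of a canister put there, too little for fingers: it has to be held by its narrow faces, 60 mm apart.
- canister_c: a canister just like canister_a, same origin and axes, 0.29 kg. Already in the rack's bay at -x; to be left there.
- canister_d: a canister just like canister_a, same origin and axes, 0.29 kg. Already in the rack's bay at +x; to be left there.
- white_bottle: white plastic jar with screw cap, 66 mm across, 110 mm high, origin at the centre of its underside; a bystander.
- tube_rack: green plastic tube rack, 200 x 66 x 28 mm (36 mm with tubes), origin at the centre of its underside, x along its length; a bystander.

How it is judged:
By the outcome, as a careful person would: the job done as asked, in the order asked, and still so for the second after the job is handed in, with the robot touching nothing.
It also fails if it takes over 72 s, if anything falls off the work surface, if the arm or the gripper's body presses on something with over 40 N, if the wrist force passes 120 N, or if a joint passes its speed limit or range.

## Working session

There is one attempt and no reset: what is moved stays moved. The work goes in short steps, each a Python script; the robot and the scene stay as the last script left them, time stands still between calls to the robot, and variables do not carry over. Pictures are saved under pics/ and viewed, and the job is handed in when it is done.

```bash
ls; mkdir -p pics; python3 - <<'E'
from bench import *
import cv2, numpy as np, pickle
print(get_clock())
for n in ("side","top"):
    c=capture(n); cv2.imwrite(f"pics/{n}0.png",c["image"])
    print(n,c["fx"],c["fy"],c["cx"],c["cy"],np.round(c["world_to_cam"],4).tolist())
    pickle.dump(c,open(f"pics/{n}0.pkl","wb"))
print(get_clock(),get_eef_pos(),get_tcp_rot())
E
```

```text
pics
0.0
side 391.5934357907418 391.5934357907418 284.8211589311639 208.26617737583857 [[0.8962, -0.4437, -0.0022, -0.4858], [-0.2354, -0.4712, -0.85, 0.2168], [0.3761, 0.7623, -0.5267, 0.983], [0.0, 0.0, 0.0, 1.0]]
top 385.27422487091013 385.27422487091013 274.2632588567135 212.0742900947178 [[-0.0016, -0.9996, 0.0284, -0.0179], [-0.997, -0.0006, -0.0771, 0.5235], [0.077, -0.0285, -0.9966, 0.92], [0.0, 0.0, 0.0, 1.0]]
0.1 [0.22298438 0.52936553 0.23043529] [ 4.17948082e-04  8.33168677e-01  5.53018157e-01 -8.36037810e-04]
```

View pics/side0.png

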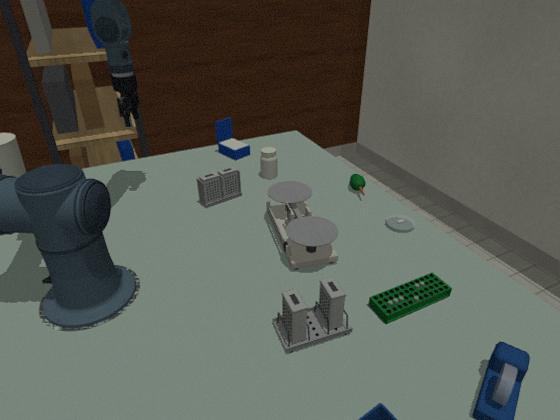

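View pics/top0.png

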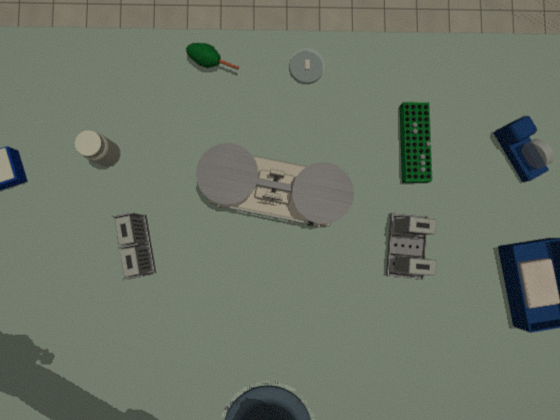

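The pictures show the caddy at top-view px (133,245), the balance at (275,183) with pans at (227,174) and (322,193), the rack at (408,245) with its middle bay free, the bottle at (92,146) and the tube rack at (416,142). Next I fit the poses from masks.

```bash
cat > h.py <<'E'
import numpy as np, cv2, pickle
from scipy.optimize import minimize
from scipy.spatial.transform import Rotation as R
def proj(c,P):
    P=np.atleast_2d(P); T=c["world_to_cam"]; q=P@T[:3,:3].T+T[:3,3]
    return np.c_[c["fx"]*q[:,0]/q[:,2]+c["cx"],c["fy"]*q[:,1]/q[:,2]+c["cy"]]
def ray(c,uv):
    T=c["world_to_cam"];Rm=T[:3,:3];o=-Rm.T@T[:3,3]
    d=Rm.T@np.array([(uv[0]-c["cx"])/c["fx"],(uv[1]-c["cy"])/c["fy"],1]);return o,d/np.linalg.norm(d)
def onz(c,uv,z):
    o,d=ray(c,uv);return o+d*(z-o[2])/d[2]
def tri(a,ua,b,ub):
    o1,d1=ray(a,ua);o2,d2=ray(b,ub)
    s=np.linalg.lstsq(np.c_[d1,-d2],o2-o1,rcond=None)[0]
    p,q=o1+s[0]*d1,o2+s[1]*d2
    return (p+q)/2,np.linalg.norm(p-q)
E
python3 - <<'E'
from bench import *
from h import *
S=capture("side");T=capture("top")
out={}
for n in ["canister_a","caddy","balance","pan_left","oven_rack","white_bottle","tube_rack"]:
  for k,c in (("side",S),("top",T)):
    r=masks_of(c,n); out[n,k]=r
    print(n,k,[(round(x["conf"],2),np.round(x["at"]).tolist(),int(x["pixels"].sum())) for x in r])
for k,c in (("side",S),("top",T)):
    im=c["image"].copy()
    for i,n in enumerate(["canister_a","caddy","pan_left","oven_rack"]):
        for x in out[n,k]:
            cs,_=cv2.findContours(x["pixels"].astype(np.uint8),cv2.RETR_EXTERNAL,cv2.CHAIN_APPROX_NONE)
            cv2.drawContours(im,cs,-1,[(0,0,255),(255,0,0),(0,255,255),(255,0,255)][i],1)
    crop=im[100:360,180:470] if k=="side" else im[130:290,100:450]
    cv2.imwrite(f"pics/m_{k}.png",cv2.resize(crop,None,fx=2.2,fy=2.2,interpolation=cv2.INTER_NEAREST))
pickle.dump((S,T,out),open("m.pkl","wb"))
E
```

```text
canister_a side [(0.62, [230.0, 180.0], 474), (0.58, [331.0, 300.0], 1091), (0.57, [294.0, 316.0], 1029), (0.56, [211.0, 184.0], 478), (0.54, [268.0, 162.0], 452)]
canister_a top [(0.92, [415.0, 268.0], 608), (0.84, [417.0, 224.0], 696), (0.73, [128.0, 229.0], 759), (0.58, [135.0, 260.0], 785)]
caddy side [(0.69, [407.0, 297.0], 2194), (0.56, [220.0, 195.0], 430)]
caddy top [(0.93, [143.0, 245.0], 326)]
balance side [(0.97, [294.0, 230.0], 4124)]
balance top [(0.57, [272.0, 189.0], 8762)]
pan_left side [(0.85, [291.0, 191.0], 788), (0.17, [230.0, 182.0], 419)]
pan_left top [(0.6, [227.0, 173.0], 3062)]
oven_rack side [(0.82, [312.0, 333.0], 1213)]
oven_rack top [(0.73, [400.0, 246.0], 1436)]
white_bottle side [(0.58, [270.0, 160.0], 482)]
white_bottle top [(0.66, [99.0, 147.0], 1124), (0.65, [415.0, 144.0], 2394)]
tube_rack side [(0.94, [407.0, 298.0], 2287)]
tube_rack top [(0.96, [415.0, 145.0], 2443), (0.52, [273.0, 186.0], 297)]
```

View pics/m_side.png

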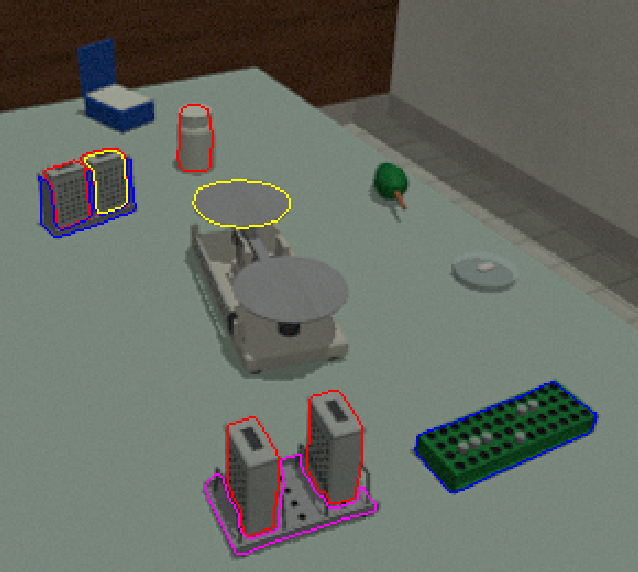

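View pics/m_top.png

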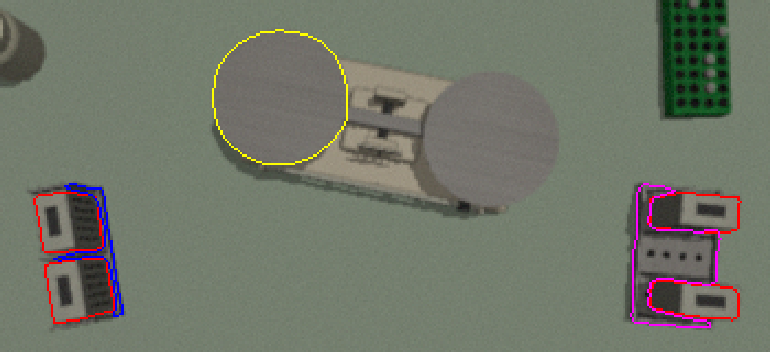

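```bash
cat >> h.py <<'E'
def hullmask(c,P,up=4):
    uv=proj(c,P); h=cv2.convexHull(((uv+0.5)*up*16).astype(np.int32).reshape(-1,1,2))
    m=np.zeros((420*up,560*up),np.uint8); cv2.fillConvexPoly(m,h,255,shift=4)
    return cv2.resize(m,(560,420),interpolation=cv2.INTER_AREA)/255.
def box(x,y,yaw,z0,z1,w=.06,t=.034):
    c,s=np.cos(yaw),np.sin(yaw)
    return np.array([[x+c*a*w/2-s*b*t/2,y+s*a*w/2+c*b*t/2,z] for a in(-1,1) for b in(-1,1) for z in(z0,z1)])
def fitbox(views,x0,y0,yaw0,zb,h=.1,low=0.,freez=True,dims=(.06,.034)):
    # views: list of (cam, mask)
    def cost(p):
        x,y,yaw,z=p[0],p[1],p[2],(p[3] if freez else zb)
        P=box(x,y,yaw,z+low,z+h,*dims); e=0
        for c,m in views:
            r=hullmask(c,P); e+=1-np.minimum(r,m).sum()/np.maximum(r,m).sum()
        return e
    best=None
    for dy in (0,.15,-.15):
        p0=np.array([x0,y0,yaw0+dy,zb]);
        sim=np.array([p0]+[p0+d for d in np.diag([.01,.01,.12,.008])])
        r=minimize(cost,p0,method="Nelder-Mead",options=dict(initial_simplex=sim,xatol=1e-4,fatol=1e-4,maxiter=250))
        if best is None or r.fun<best.fun: best=r
    return best.x,best.fun
E
python3 - <<'E'
from h import *
S,T,o=pickle.load(open("m.pkl","rb"))
g=lambda n,k,i:o[n,k][i]["pixels"].astype(float)
prs={"cad_hi":(T,2,S,0,.05,.01),"cad_lo":(T,3,S,3,.05,.01),"rack_hi":(T,1,S,1,.06,0),"rack_lo":(T,0,S,2,.06,0)}
for n,(a,i,b,j,zm,low) in prs.items():
    p,e=tri(a,o["canister_a","top"][i]["at"],b,o["canister_a","side"][j]["at"])
    yaw=1.45 if n[0]=="c" else 1.57
    zb=.004 if n[0]=="c" else .012
    f=fitbox([(T,g("canister_a","top",i)),(S,g("canister_a","side",j))],p[0],p[1],yaw,zb,low=low)
    f2=fitbox([(T,g("canister_a","top",i)),(S,g("canister_a","side",j))],p[0],p[1],yaw,zb,low=low,freez=False)
    print(n,np.round(p,4),round(e,4),np.round(f[0],4),round(f[1],3),"fixz",np.round(f2[0],4),round(f2[1],3))
# pans: ellipse centre
p,e=tri(T,o["pan_left","top"][0]["at"],S,o["pan_left","side"][0]["at"]);print("panL",p,e)
def disc(x,y,z,r=.07):
    t=np.linspace(0,2*np.pi,72);return np.c_[x+r*np.cos(t),y+r*np.sin(t),0*t+z]
def fitd(views,p0):
    def cost(p): return sum(1-np.minimum(r:=hullmask(c,disc(*p)),m).sum()/np.maximum(r,m).sum() for c,m in views)
    r=minimize(cost,p0,method="Nelder-Mead",options=dict(initial_simplex=np.array([p0]+[p0+d for d in np.diag([.01]*3)])));return r.x,r.fun
print(fitd([(T,g("pan_left","top",0)),(S,g("pan_left","side",0))],p))
# right pan by threshold in top and side
for c,seed in((T,(325,200)),(S,(312,234))):
    m=np.zeros((422,562),np.uint8);im=cv2.GaussianBlur(c["image"],(3,3),0)
    cv2.floodFill(im.copy(),m,seed,0,(9,)*3,(9,)*3,cv2.FLOODFILL_FIXED_RANGE|cv2.FLOODFILL_MASK_ONLY|(255<<8))
    m=cv2.morphologyEx(m[1:-1,1:-1],cv2.MORPH_OPEN,np.ones((5,5)));cs,_=cv2.findContours(m,0,1);k=max(cs,key=cv2.contourArea)
    print(cv2.fitEllipse(cv2.convexHull(k)))
    if c is T: mt=m>0
    else: ms=m>0
pr,e=tri(T,np.argwhere(mt)[:,::-1].mean(0),S,np.argwhere(ms)[:,::-1].mean(0));print(pr,e)
print(fitd([(T,mt*1.),(S,ms*1.)],pr))
E
```

```text
cad_hi [0.4824 0.3187 0.0632] 0.0025 [0.4769 0.312  3.2853 0.0054] 0.281 fixz [ 0.477   0.3125  3.2841 -0.032 ] 0.28
cad_lo [0.4109 0.2982 0.0708] 0.0002 [4.0840e-01 3.0080e-01 3.3225e+00 2.4000e-03] 0.218 fixz [ 0.4083  0.3002  3.3289 -0.1141] 0.218
rack_hi [ 0.4888 -0.3456  0.0743] 0.0066 [ 0.4868 -0.344   1.4452  0.0132] 0.136 fixz [ 0.4868 -0.3444  1.4453  0.0381] 0.14
rack_lo [ 0.3914 -0.3435  0.0678] 0.0038 [ 0.3961 -0.3405  1.4231  0.0129] 0.215 fixz [ 0.396  -0.341   1.4212  0.0222] 0.215
panL [0.60653224 0.09047354 0.10044469] 0.0020497290455594565
(array([0.60347928, 0.09095262, 0.10032323]), np.float64(0.07461358024485665))
((323.2130432128906, 191.9963836669922), (60.94519805908203, 63.70585250854492), 136.9936065673828)
((311.0686340332031, 229.7421875), (30.823305130004883, 51.83095169067383), 96.13430786132812)
[ 0.56103679 -0.1260791   0.1008146 ] 0.0026406864235138413
(array([ 0.56180764, -0.12587636,  0.10318759]), np.float64(0.1137414748291562))
```

```bash
cat >> h.py <<'E'
def drawbox(im,c,P,col,k):
    uv=(proj(c,P)+.5)*k-.5
    for i in range(8):
        for b in (1,2,4):
            j=i^b
            if j>i: cv2.line(im,tuple((uv[i]*16).astype(int)),tuple((uv[j]*16).astype(int)),col,1,cv2.LINE_AA,4)
def crop(c,items,roi,k,fn,lines=True):
    im=cv2.resize(c["image"],None,fx=k,fy=k,interpolation=cv2.INTER_CUBIC)
    for P,col in items: drawbox(im,c,P,col,k)
    x0,y0,x1,y1=[v*k for v in roi]; cv2.imwrite(fn,im[y0:y1,x0:x1])
E
cat > ov.py <<'E'
from h import *
S,T,o=pickle.load(open("m.pkl","rb"))
def rackitems(x,y,yaw):
    u=np.array([np.cos(yaw),np.sin(yaw)]);it=[(box(x,y,yaw,.0,.012,.156,.09),(255,0,255))]
    for s in(-.046,.046): it.append((box(x+u[0]*s,y+u[1]*s,yaw+np.pi/2,.012,.112),(0,0,255)))
    for s in(-.069,-.023,.023,.069): it.append((box(x+u[0]*s,y+u[1]*s,yaw,.05,.05,.003,.084),(0,255,255)))
    return it
def cadit(x,y,yaw):
    u=np.array([np.cos(yaw),np.sin(yaw)]);it=[(box(x,y,yaw,.0,.014,.146,.05),(255,0,255))]
    for s in(-.035,.035): it.append((box(x+u[0]*s,y+u[1]*s,yaw,.004,.104),(0,0,255)))
    return it
if __name__=="__main__":
    import sys
    r=eval(sys.argv[1]);c=eval(sys.argv[2]);t=sys.argv[3]
    k=6
    crop(T,rackitems(*r),(380,205,445,285),k,f"pics/{t}a.png")
    crop(S,rackitems(*r),(265,272,360,355),k,f"pics/{t}b.png")
    crop(T,cadit(*c),(105,205,165,285),k,f"pics/{t}c.png")
    crop(S,cadit(*c),(185,160,255,215),k,f"pics/{t}d.png")
    I=[cv2.imread(f"pics/{t}{q}.png") for q in "abcd"]
    def pad(i,h):return cv2.copyMakeBorder(i,0,h-i.shape[0],0,4,0)
    for n,(a,b) in (("R",I[:2]),("C",I[2:])):
        h=max(a.shape[0],b.shape[0]);m=np.hstack([pad(a,h),pad(b,h)]);f=min(1,800/m.shape[1],600/m.shape[0]);cv2.imwrite(f"pics/{t}{n}.png",cv2.resize(m,None,fx=f,fy=f,interpolation=cv2.INTER_AREA))
E
python3 ov.py "(.4413,-.3424,-.035)" "(.4427,.3063,.165)" v1
```

```text
(no output)
```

View pics/v1R.png

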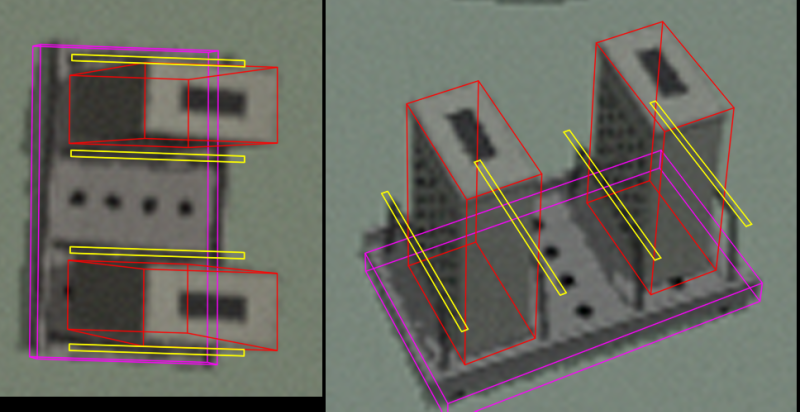

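View pics/v1C.png

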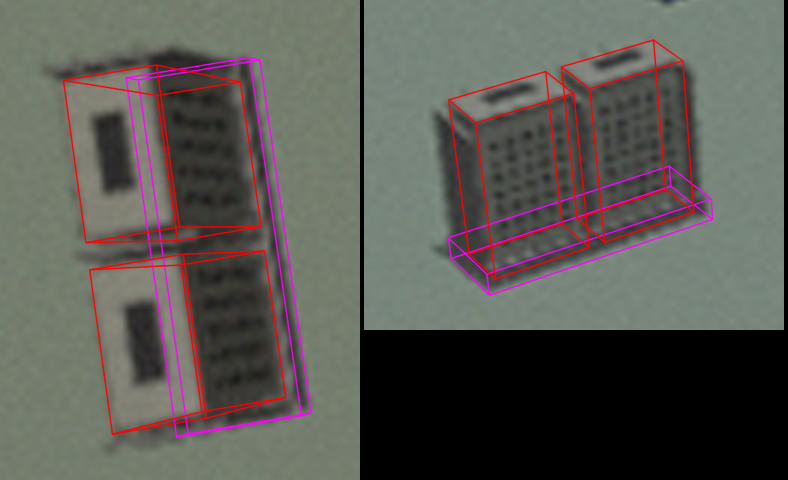

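```bash
python3 - <<'E'
from ov import *
k=8
im=[]
for c,roi in((T,(382,208,432,282)),(S,(268,285,356,352))):
    crop(c,[],roi,k,"pics/t.png");im.append(cv2.convertScaleAbs(cv2.imread("pics/t.png"),alpha=1.6,beta=-20))
h=max(i.shape[0] for i in im);m=np.hstack([cv2.copyMakeBorder(i,0,h-i.shape[0],0,4,0) for i in im]);f=800/m.shape[1]
cv2.imwrite("pics/z.png",cv2.resize(m,None,fx=f,fy=f));print(f)
E
```

```text
0.7194244604316546
```

View pics/z.png

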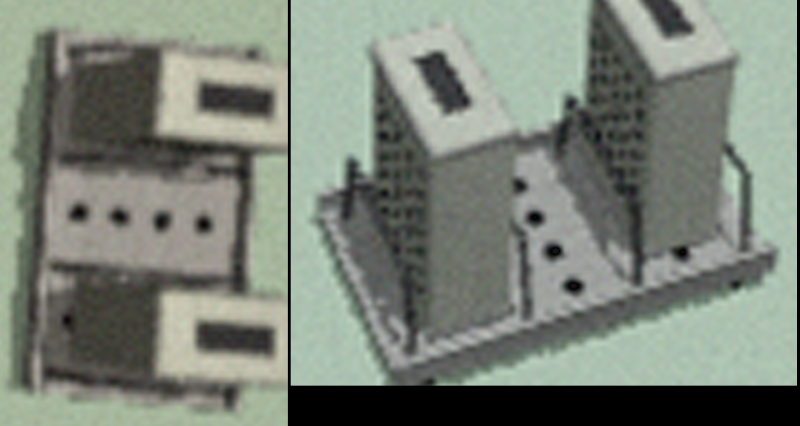

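```bash
python3 - <<'E'
from ov import *
def dots(c,guess,r=3):
    g=255-cv2.cvtColor(c["image"],cv2.COLOR_BGR2GRAY).astype(float);o=[]
    for u,v in guess:
        for _ in range(5):
            yy,xx=np.mgrid[round(v)-r:round(v)+r+1,round(u)-r:round(u)+r+1]
            w=g[yy,xx];w=np.clip(w-np.percentile(w,60),0,None)
            u,v=(w*xx).sum()/w.sum(),(w*yy).sum()/w.sum()
        o.append((u,v))
    return np.array(o)
t=dots(T,[(382+x/5.755-.4,208+y/5.755-.4) for x,y in((80,213),(120,216),(162,217),(205,224))])
s=dots(S,[(268+(x-290.6)/5.755-.4,285+y/5.755-.4) for x,y in((520,185),(536,216),(554,250),(573,286))],2)
print(t.round(1),s.round(1))
pt=np.array([onz(T,q,.012) for q in t]);ps=np.array([onz(S,q,.012) for q in s])
for p in(pt,ps): print(p.round(4).tolist(),p.mean(0),np.polyfit(p[:,1],p[:,0],1))
for i,j in zip(t,s):
    p,e=tri(T,i,S,j);print(p.round(4),round(e,4))
E
python3 ov.py "(.4425,-.3430,-.07)" "(.4427,.3063,.165)" v2
```

```text
[[395.3 244.5]
 [402.3 245.2]
 [409.7 246. ]
 [416.9 246.5]] [[307.1 316.8]
 [310.  322.4]
 [313.2 328.2]
 [316.7 334.2]]
[[0.444, -0.3172, 0.012], [0.4423, -0.3348, 0.012], [0.4404, -0.353, 0.012], [0.439, -0.3711, 0.012]] [ 0.44141028 -0.34402358  0.012     ] [0.09274297 0.47331605]
[[0.4436, -0.3148, 0.012], [0.4413, -0.3323, 0.012], [0.4396, -0.35, 0.012], [0.4381, -0.3681, 0.012]] [ 0.44064016 -0.34126432  0.012     ] [0.1031186  0.47583086]
[ 0.4434 -0.3163  0.0137] 0.0013
[ 0.4414 -0.3338  0.0136] 0.0018
[ 0.4395 -0.3518  0.0141] 0.0019
[ 0.4381 -0.3698  0.014 ] 0.0021
```

View pics/v2R.png

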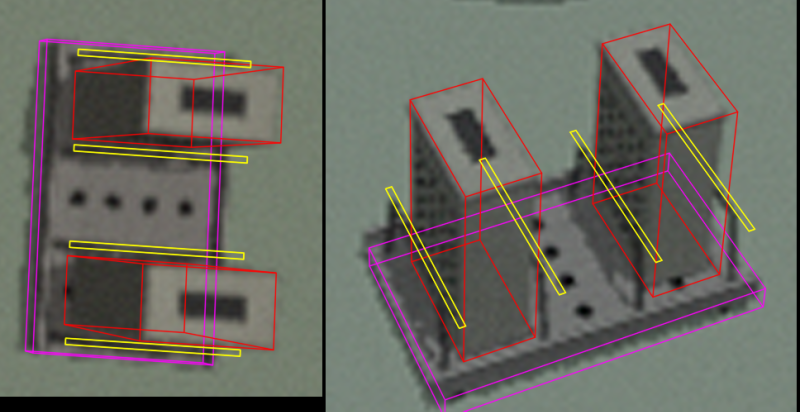

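```bash
cat >> h.py <<'E'
def q(phi): return [0.,float(np.cos(phi/2)),float(np.sin(phi/2)),0.]
CADYAW=.165; CADLO=(.4082,.3005); CADHI=(.4772,.3120)
PL=(.6035,.0910); PR=(.5618,-.1259); BY=np.arctan2(.2169,.0417)  # yaw of balance y
BAY=(.4408,-.343); RY=np.pi/2-.085
E
python3 - <<'E'
from bench import *
from h import *
print([np.round(get_force(),2).tolist() for _ in range(3)])
for n,xy,z,ph in [("lo",CADLO,.05,CADYAW+np.pi/2),("hi",CADHI,.05,CADYAW+np.pi/2),("PR jaw along bal y",PR,.22,BY),("PR jaw bal x",PR,.22,BY-np.pi/2),("PL bal y",PL,.22,BY),("PL bal x",PL,.22,BY-np.pi/2),("bay",BAY,.058,RY),("bayhi",BAY,.25,RY)]:
    for s in(0,np.pi,-np.pi):
        j=solve_ik([*xy,z],q(ph+s)); print(n,round(s,2),None if j is None else np.round(j,2).tolist())
E
```

```text
[[0.03, -0.16, 0.42], [0.03, -0.16, 0.42], [0.03, -0.16, 0.42]]
lo 0 [0.51, 0.38, -0.42, 0.77, 0.0, 0.34]
lo 3.14 [0.51, 0.38, -0.42, 0.77, 0.0, -2.8]
lo -3.14 [0.51, 0.38, -0.42, 0.77, 0.0, -2.8]
hi 0 [0.47, 0.48, -0.24, 0.84, 0.0, 0.3]
hi 3.14 [0.47, 0.48, -0.24, 0.84, 0.0, -2.84]
hi -3.14 [0.47, 0.48, -0.24, 0.84, 0.0, -2.84]
PR jaw along bal y 0 [-0.33, 0.38, 0.06, 1.25, 0.0, -0.14]
PR jaw along bal y 3.14 [-0.33, 0.38, 0.06, 1.25, 0.0, 3.0]
PR jaw along bal y -3.14 [-0.33, 0.38, 0.06, 1.25, 0.0, 3.0]
PR jaw bal x 0 [-0.33, 0.38, 0.06, 1.25, 0.0, 1.43]
PR jaw bal x 3.14 [-0.33, 0.38, 0.06, 1.25, 0.0, -1.71]
PR jaw bal x -3.14 [-0.33, 0.38, 0.06, 1.25, 0.0, -1.71]
PL bal y 0 [0.05, 0.45, 0.17, 1.29, 0.0, 0.24]
PL bal y 3.14 [0.05, 0.45, 0.17, 1.29, 0.0, -2.91]
PL bal y -3.14 [0.05, 0.45, 0.17, 1.29, 0.0, -2.91]
PL bal x 0 [0.05, 0.45, 0.17, 1.29, 0.0, 1.81]
PL bal x 3.14 [0.05, 0.45, 0.17, 1.29, 0.0, -1.34]
PL bal x -3.14 [0.05, 0.45, 0.17, 1.29, 0.0, -1.34]
bay 0 [-0.77, 0.46, -0.27, 0.85, 0.0, -0.69]
bay 3.14 [-0.77, 0.46, -0.27, 0.85, 0.0, 2.45]
bay -3.14 [-0.77, 0.46, -0.27, 0.85, 0.0, 2.45]
bayhi 0 [-0.77, 0.34, 0.07, 1.31, 0.0, -0.69]
bayhi 3.14 [-0.77, 0.34, 0.07, 1.31, 0.0, 2.45]
bayhi -3.14 [-0.77, 0.34, 0.07, 1.31, 0.0, 2.45]
```

```bash
python3 - <<'E'
from bench import *
from h import *
Q=q(CADYAW+np.pi/2)
t=get_clock()
move_pose([*CADLO,.17],Q); print(get_clock()-t)
c=capture("top");cv2.imwrite("pics/pre_t.png",c["image"][130:290,60:300].repeat(3,0).repeat(3,1))
c=capture("side");cv2.imwrite("pics/pre_s.png",c["image"][60:230,150:350].repeat(3,0).repeat(3,1))
t=get_clock();servo_line([*CADLO,.050],vel=.12);print(get_clock()-t,get_eef_pos(),np.round(get_force(),2))
E
```

```text
1.15
1.15 [0.40879136 0.3009028  0.05067865] [-0.23  1.05 -0.88]
```

View pics/pre_s.png

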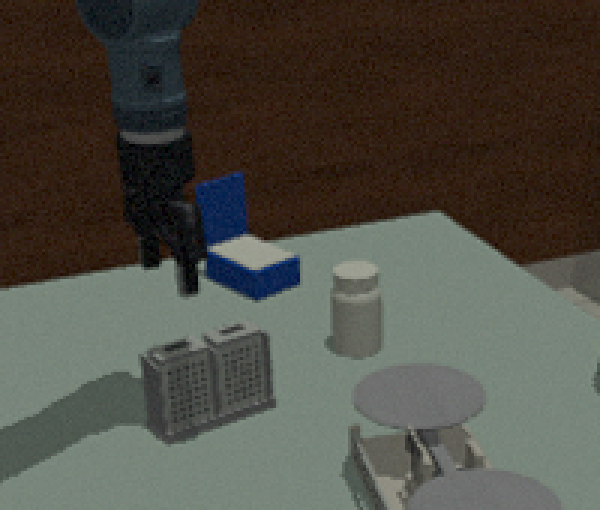

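View pics/pre_t.png

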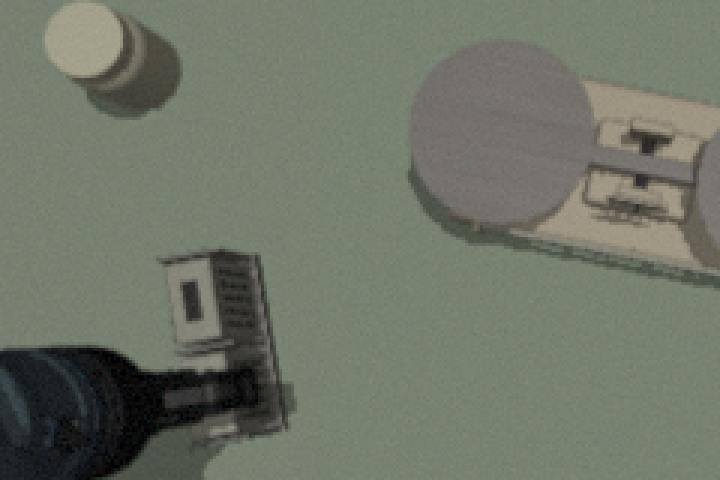

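The jaws straddle the nearer canister; in the side crop the fingers are above (180,350). Now I close and lift.

```bash
python3 - <<'E'
from bench import *
from h import *
t=get_clock();f0=get_force()
gripper_to(.026,40);print("gap",get_finger_gap(),get_clock()-t,get_clock()); 
servo_line([*CADLO,.060],vel=.04);print(np.round(get_force(),2),np.round(f0,2))
servo_line([*CADLO,.175],vel=.12);sleep(.3)
print("gap",get_finger_gap());F=[]
for _ in range(5): F.append(get_force());sleep(.05)
print(np.round(F,2),np.round(get_ft_torque(),2))
for n in("top","side"):
    c=capture(n);cv2.imwrite(f"pics/lift_{n}.png",c["image"])
print(get_clock())
E
```

```text
gap 0.03349952833328518 0.5167000000000002 3.8167
[-0.52  1.1  -2.91] [-0.23  1.05 -0.88]
gap 0.03356140529196106
[[-0.02 -0.78 -2.12]
 [-0.6   0.95 -3.35]
 [ 1.07  0.38 -3.83]
 [ 0.52  0.91 -2.15]
 [-0.34 -0.17 -2.95]] [ 0.02  0.03 -0.03]
5.975
```

View pics/lift_side.png

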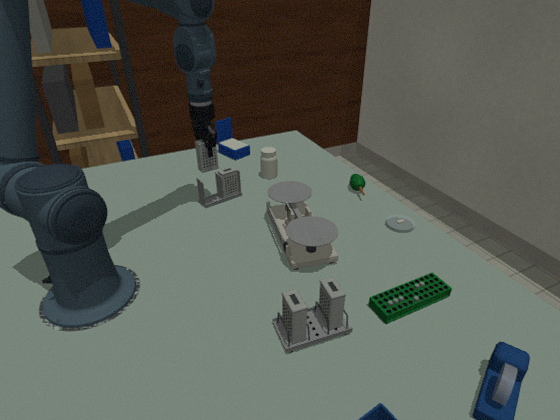

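```bash
cat >> h.py <<'E'
def fz(n=8,dt=.02):
    from bench import get_force,sleep
    o=[]
    for _ in range(n): o.append(get_force()[2]);sleep(dt)
    return float(np.mean(o))
E
python3 - <<'E'
from bench import *
from h import *
Q=q(BY)
move_pose([*PR,.25],Q); print(get_clock())
servo_line([*PR,.165],vel=.15);sleep(.2);print("hold",round(fz(20),2))
for z in(.150,.143,.1375,.1355): 
    servo_line([*PR,z],vel=.06);print(z,round(get_eef_pos()[2],4),round(fz(6),2))
for n in("top","side"):
    c=capture(n);cv2.imwrite(f"pics/pr_{n}.png",c["image"][110:290,180:400].repeat(3,0).repeat(3,1))
print(get_clock(),get_finger_gap())
E
```

```text
7.6583
hold -2.86
0.15 0.1491 -3.55
0.143 0.1425 -3.49
0.1375 0.137 -3.04
0.1355 0.1354 -3.32
10.575 0.033517823149913924
```

View pics/pr_side.png

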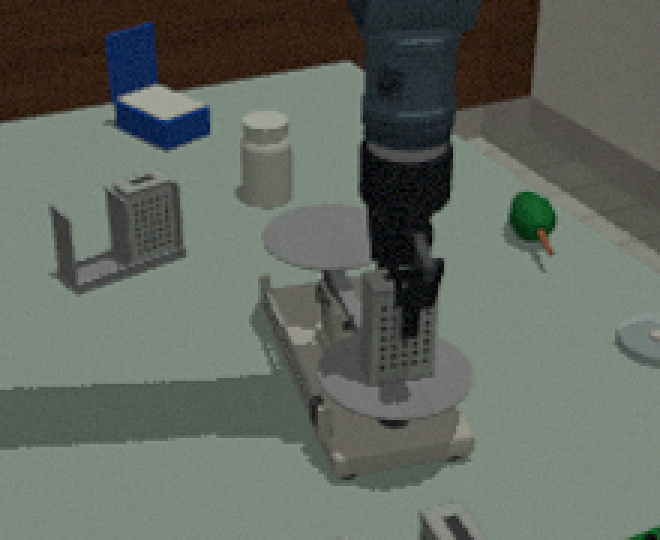

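View pics/pr_top.png

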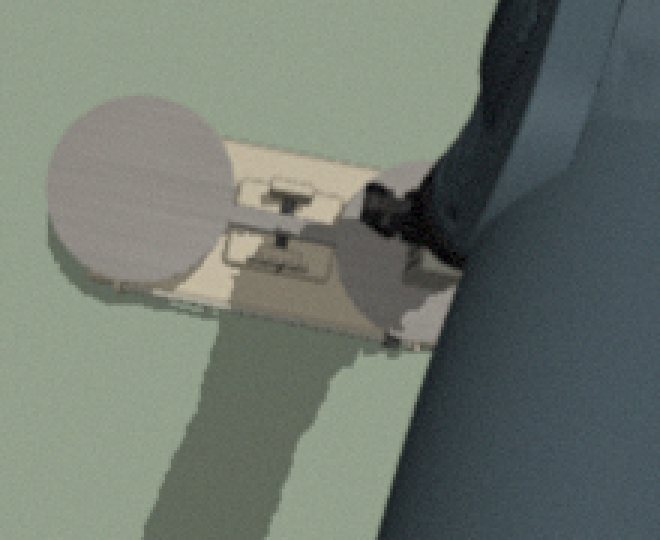

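```bash
cat >> h.py <<'E'
def disc(x,y,z,r=.07):
    t=np.linspace(0,2*np.pi,72);return np.c_[x+r*np.cos(t),y+r*np.sin(t),0*t+z]
def panz(S,m,xy):
    """height of the pan from the lower half-outline: IoU against mask in side view, xy fixed"""
    zs=np.arange(.08,.121,.001);sc=[]
    for z in zs:
        r=hullmask(S,disc(*xy,z));sc.append(np.minimum(r,m).sum()/np.maximum(r,m).sum())
    i=int(np.argmax(sc));return zs[i],sc[i]
E
python3 - <<'E'
from bench import *
from h import *
S0,T0,o=pickle.load(open("m.pkl","rb"))
print("level ref",panz(S0,o["pan_left","side"][0]["pixels"]*1.,PL))
S=capture("side")
r=masks_of(S,"pan_left")
for x in r: print(round(x["conf"],2),x["at"],x["pixels"].sum(),panz(S,x["pixels"]*1.,PL),panz(S,x["pixels"]*1.,PR))
k=5
im=cv2.resize(S["image"],None,fx=k,fy=k,interpolation=cv2.INTER_CUBIC)
for z,col in((.087,(0,0,255)),(.1,(0,255,0)),(.113,(255,0,0))):
    for p in(PL,PR):cv2.polylines(im,[((proj(S,disc(*p,z))+.5)*k-.5).astype(int).reshape(-1,1,2)],True,col,1,cv2.LINE_AA)
drawbox(im,S,box(*PR,BY-np.pi/2,.0887,.1887),(0,255,255),k)
cv2.imwrite("pics/pan1.png",im[180*k:280*k,255*k:350*k]);print(get_clock())
E
```

```text
level ref (np.float64(0.10100000000000002), np.float64(0.9464948413546543))
0.66 [285.9, 187.5] 705 (np.float64(0.11100000000000003), np.float64(0.7632859917738414)) (np.float64(0.08), np.float64(0.0))
10.675
```

View pics/pan1.png

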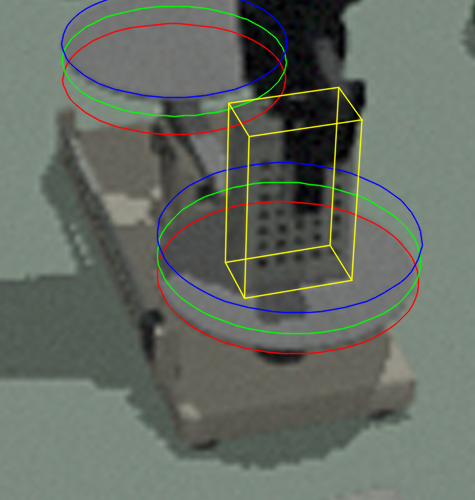

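```bash
python3 - <<'E'
from bench import *
from h import *
for z in(.1345,.1338,.1332,.1326,.132):
    servo_line([*PR,z],vel=.03);f=fz(10);print(z,round(get_eef_pos()[2],4),round(f,2))
    if f>1: break
print(get_clock())
E
```

```text
0.1345 0.1345 -2.94
0.1338 0.1338 -2.97
0.1332 0.1333 -2.03
0.1326 0.1332 4.74
12.3417
```

```bash
python3 - <<'E'
from bench import *
from h import *
gripper_to(.08);print(get_clock(),round(fz(5),2))
p=get_eef_pos()
servo_line([PR[0],PR[1],.24],vel=.15)
Q=q(CADYAW+np.pi/2)
move_pose([*CADHI,.19],Q);print(get_clock())
S=capture("side");T=capture("top")
for n,c in(("side",S),("top",T)): cv2.imwrite(f"pics/a_{n}.png",c["image"][130:290,100:380].repeat(2,0).repeat(2,1))
out=masks_of(S,"canister_a"); 
for x in out: print(round(x["conf"],2),np.round(x["at"]),x["pixels"].sum())
pickle.dump((S,T,out,masks_of(T,"canister_a")),open("m2.pkl","wb"))
E
```

```text
12.8583 0.21
15.4583
0.9 [331. 304.] 1097
0.89 [310. 217.] 950
0.57 [295. 315.] 1054
```

View pics/a_side.png

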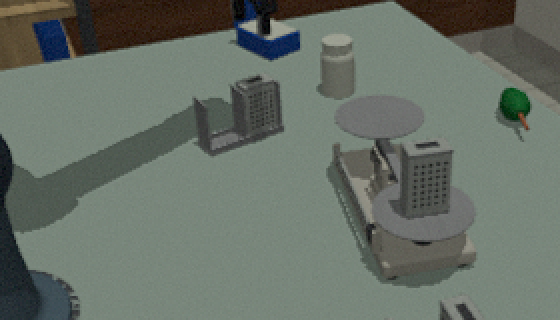

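View pics/a_top.png

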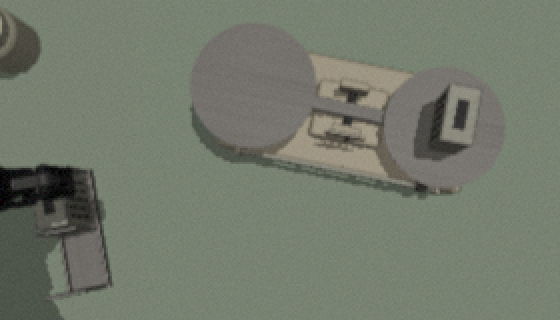

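The first canister stands centred on the right pan, which is down (side crop (425,180)). Next is the second canister.

```bash
python3 - <<'E'
from bench import *
from h import *
print("f empty",round(fz(10),2))
servo_line([*CADHI,.050],vel=.14);print(get_eef_pos())
gripper_to(.026,40);print("gap",get_finger_gap())
servo_line([*CADHI,.060],vel=.04)
servo_line([*CADHI,.19],vel=.14)
move_pose([*PL,.25],q(BY));sleep(.2)
print("hold",round(fz(20),2),get_clock(),get_finger_gap())
servo_line([*PL,.168],vel=.15)
for z in(.163,.161,.159,.157,.155):
    servo_line([*PL,z],vel=.05);f=fz(6);print(z,round(get_eef_pos()[2],4),round(f,2))
S=capture("side")
k=5
im=cv2.resize(S["image"],None,fx=k,fy=k,interpolation=cv2.INTER_CUBIC)
for z,col in((.087,(0,0,255)),(.1,(0,255,0)),(.113,(255,0,0))):
    for p in(PL,PR):cv2.polylines(im,[((proj(S,disc(*p,z))+.5)*k-.5).astype(int).reshape(-1,1,2)],True,col,1,cv2.LINE_AA)
cv2.imwrite("pics/pan2.png",im[160*k:280*k,250*k:350*k]);print(get_clock())
E
```

```text
f empty 0.04
[0.4779325  0.31236031 0.05090356]
gap 0.03374370051232235
hold -2.41 20.4833 0.03367471102458592
0.163 0.1635 -2.64
0.161 0.161 -2.44
0.159 0.1595 0.7
0.157 0.1571 0.54
0.155 0.155 0.5
22.9833
```

View pics/pan2.png

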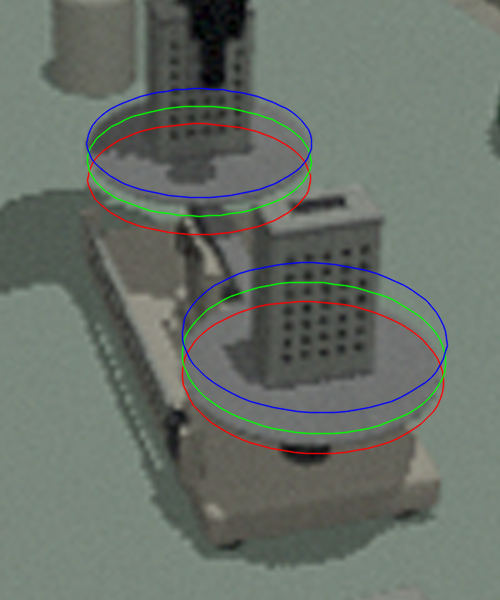

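```bash
python3 - <<'E'
from bench import *
from h import *
for z in(.1585,.1595):
    servo_line([*PL,z],vel=.03);print(z,round(get_eef_pos()[2],4),round(fz(10),2))
gripper_to(.08);t=get_clock();print(t)
sleep(.2)
servo_line([*PL,.25],vel=.15)
move_pose([.40,0.02,.30],q(BY-np.pi/2))
sleep(max(0,t+3.0-get_clock()))
S=capture("side");T=capture("top")
k=5
im=cv2.resize(S["image"],None,fx=k,fy=k,interpolation=cv2.INTER_CUBIC)
for z,col in((.087,(0,0,255)),(.1,(0,255,0)),(.113,(255,0,0))):
    for p in(PL,PR):cv2.polylines(im,[((proj(S,disc(*p,z))+.5)*k-.5).astype(int).reshape(-1,1,2)],True,col,1,cv2.LINE_AA)
cv2.imwrite("pics/pan3.png",im[160*k:280*k,250*k:350*k]);cv2.imwrite("pics/pan3t.png",T["image"])
pickle.dump((S,T,masks_of(S,"canister_a"),masks_of(T,"canister_a")),open("m3.pkl","wb"));print(get_clock())
E
```

```text
0.1585 0.1586 0.4
0.1595 0.1594 0.84
24.35
27.55
```

View pics/pan3.png

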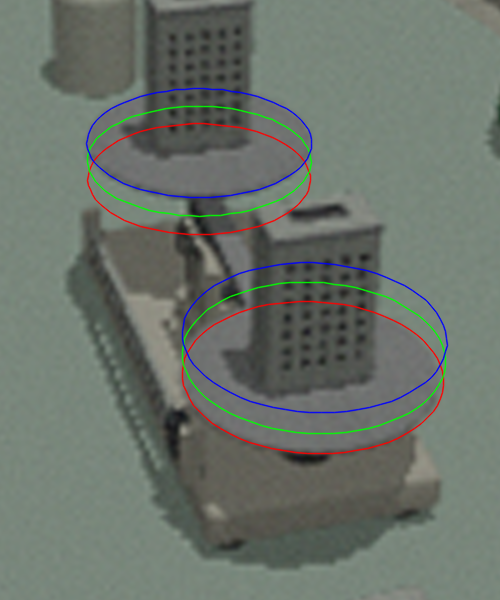

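View pics/pan3t.png

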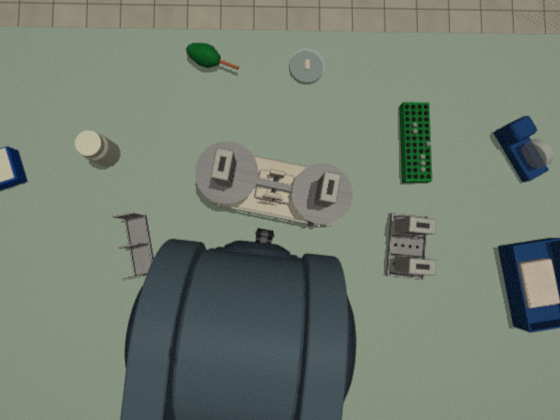

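The right pan is clearly down and stays there: its rim lies on the red 87 mm outline, with the left rim on the blue 113 mm one. The wrist readings agree (about 3.0 N against 2.5 N). I regrip the right canister by its narrow faces.

```bash
python3 - <<'E'
from bench import *
from h import *
gripper_to(.085)
move_pose([*PR,.26],q(BY-np.pi/2));print(get_clock(),get_finger_gap())
T=capture("top");S=capture("side")
a=cv2.resize(S["image"][130:280,230:360],None,fx=4,fy=4,interpolation=cv2.INTER_CUBIC)
cv2.imwrite("pics/reg.png",a)
servo_line([*PR,.1335],vel=.12)
S=capture("side");cv2.imwrite("pics/reg2.png",cv2.resize(S["image"][130:280,230:360],None,fx=4,fy=4,interpolation=cv2.INTER_CUBIC))
print(np.round(get_force(),2),get_eef_pos(),get_clock())
E
```

```text
28.6667 0.0847346699475096
[0.22 0.31 0.21] [ 0.56252554 -0.12613088  0.13448264] 30.025
```

View pics/reg2.png

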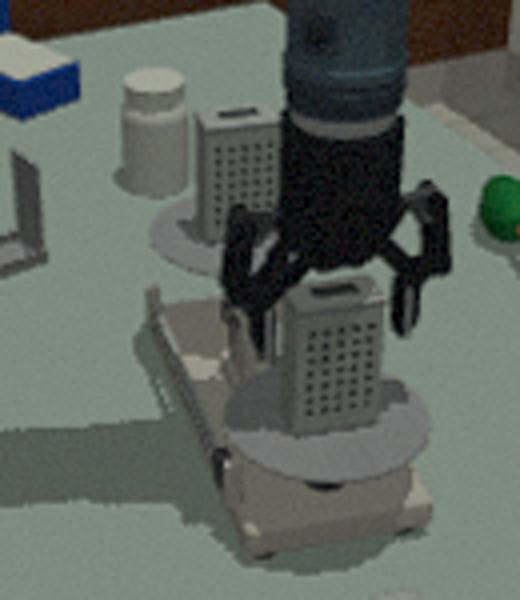

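The fingers stand either side of the narrow faces, at crop x≈265 and 405. I grip and lift slowly.

```bash
python3 - <<'E'
from bench import *
from h import *
gripper_to(.052,40);sleep(.1);print("gap",get_finger_gap(),get_eef_pos(),round(fz(6),2))
z0=get_eef_pos()[2]
servo_line([*PR,.172],vel=.025)
servo_line([*PR,.26],vel=.12);sleep(.2)
print("hold",round(fz(15),2),get_finger_gap(),get_clock())
S=capture("side");cv2.imwrite("pics/reg3.png",cv2.resize(S["image"][80:280,200:400],None,fx=3,fy=3,interpolation=cv2.INTER_CUBIC))
E
```

```text
gap 0.05961084084779837 [ 0.56203669 -0.12600688  0.13425298] 5.7
hold -3.14 0.059161664572048245 33.6
```

View pics/reg3.png

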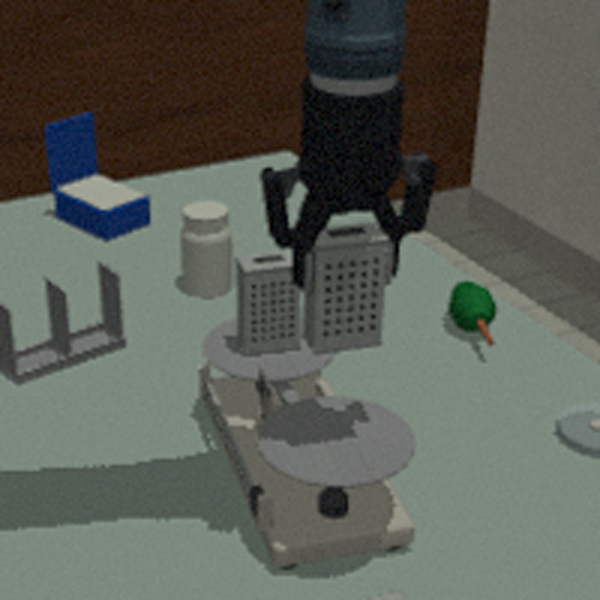

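```bash
python3 - <<'E'
from bench import *
from h import *
move_pose([*BAY,.26],q(RY));print(get_clock(),get_eef_pos())
servo_line([*BAY,.175],vel=.12);p=get_eef_pos();print(p)
S=capture("side");T=capture("top")
k=6
for n,c,roi in(("s",S,(260,230,360,355)),("t",T,(370,195,450,290))):
    crop(c,[(box(p[0],p[1],RY,p[2]-.0472,p[2]+.0528),(0,0,255)),(box(*BAY,RY,.012,.112),(0,255,255))],roi,k if n=="t" else 4,f"pics/bay_{n}.png")
print(get_clock())
E
```

```text
35.4833 [ 0.44099729 -0.34275567  0.26003773]
[ 0.44126102 -0.34330198  0.1757865 ]
36.4417
```

View pics/bay_s.png

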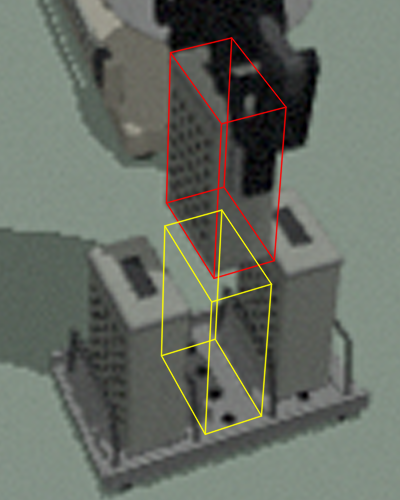

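View pics/bay_t.png

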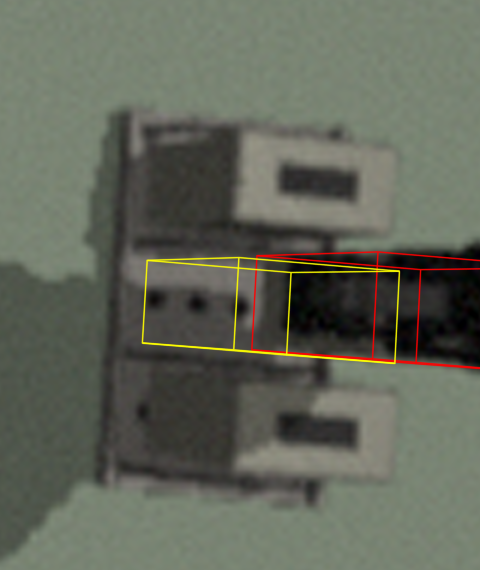

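The held canister lines up over the middle bay in both overlays, within about 1 px (2 mm) of the midline. I lower it with a force watch.

```bash
python3 - <<'E'
from bench import *
from h import *
B=(.4413,-.343)
servo_line([*B,.104],q(np.pi/2-.08),vel=.1);sleep(.1);f0=fz(10);print(round(f0,2))
for z in(.096,.090,.080,.070,.064,.062,.0605,.0595,.0587,.058,.0573,.0566):
    servo_line([*B,z],vel=.05);F=np.mean([ (sleep(.02),get_force())[1] for _ in range(6)],0)
    print(z,get_eef_pos().round(4),F.round(2))
    if F[2]-f0>3.5 or np.hypot(*F[:2])>5: break
S=capture("side");T=capture("top")
for n,c,roi in(("s",S,(260,250,360,355)),("t",T,(370,195,450,290))): crop(c,[],roi,5,f"pics/in_{n}.png")
print(get_clock())
E
```

```text
-3.28
0.096 [ 0.4412 -0.3429  0.0958] [ 0.26 -0.51 -3.21]
0.09 [ 0.4412 -0.343   0.0899] [-0.22 -0.15 -3.08]
0.08 [ 0.4413 -0.343   0.0799] [-0.21 -0.06 -3.12]
0.07 [ 0.4412 -0.343   0.0699] [-0.12  0.4  -3.1 ]
0.064 [ 0.4412 -0.3429  0.0639] [ 0.18 -0.04 -3.25]
0.062 [ 0.4413 -0.343   0.062 ] [ 0.39  0.02 -2.9 ]
0.0605 [ 0.4413 -0.343   0.0605] [-0.3   0.04 -2.98]
0.0595 [ 0.4413 -0.343   0.0595] [ 0.36  0.16 -2.83]
0.0587 [ 0.4414 -0.3431  0.0595] [-2.1   1.77  5.42]
41.1083
```

View pics/in_s.png

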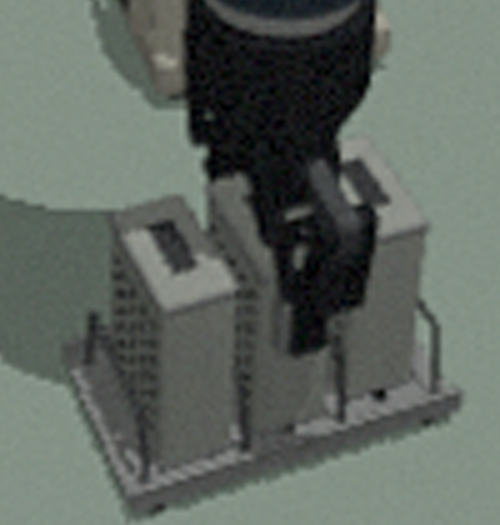

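View pics/in_t.png

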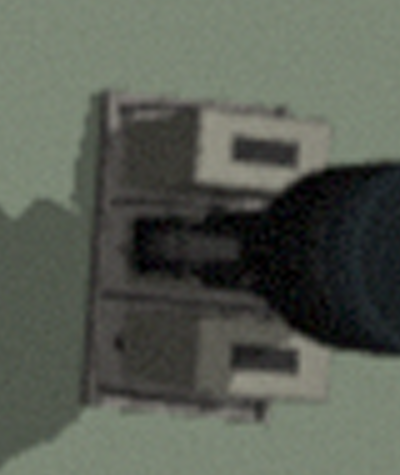

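Contact came at TCP 0.0595 m, which puts the base at about 12 mm, the rack floor. Both views show the canister between the hoops. I release and back off.

```bash
python3 - <<'E'
from bench import *
from h import *
B=(.4413,-.343)
servo_line([*B,.0592],vel=.02)
gripper_to(.084);sleep(.2)
servo_line([*B,.22],vel=.13)
move_pose([.36,-.05,.35],q(BY-np.pi/2));sleep(.3)
S=capture("side");T=capture("top")
for n,c,roi in(("s",S,(180,130,380,355)),("t",T,(100,125,450,290))): crop(c,[],roi,2 if n=="t" else 3,f"pics/fin_{n}.png")
cv2.imwrite("pics/fin_s.png",cv2.resize(cv2.imread("pics/fin_s.png"),None,fx=.88,fy=.88))
ms,mt=masks_of(S,"canister_a"),masks_of(T,"canister_a")
for r in(ms,mt): print([(round(x["conf"],2),np.round(x["at"]).tolist()) for x in r])
print(get_clock())
E
```

```text
[(0.73, [333.0, 301.0]), (0.69, [313.0, 307.0]), (0.69, [296.0, 314.0]), (0.61, [290.0, 182.0])]
[(0.85, [416.0, 265.0]), (0.77, [417.0, 244.0]), (0.74, [225.0, 170.0]), (0.64, [417.0, 225.0])]
45.6667
```

View pics/fin_s.png

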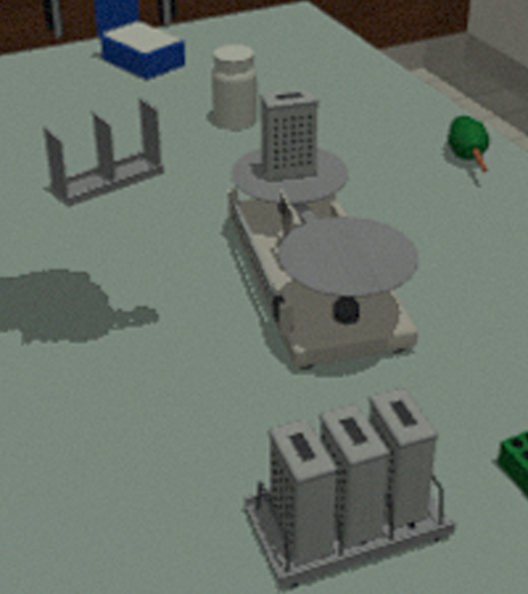

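View pics/fin_t.png

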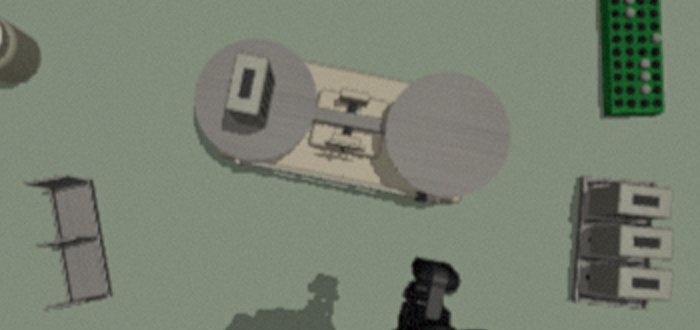

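The final views show three canisters upright in the rack, with the middle one at top crop (635,240). The lighter one stands on the left pan, and the bottle and tube rack are unmoved. I hand it in.

```bash
python3 -c "
from bench import *
print(close_job())"
```

```text
the job is handed in; nothing more can be done
None
```

The heavier canister is now in the free middle bay of the oven rack, and the lighter one is still standing on the left pan. I handed the job in at about 46 s of the 72 s allowed.

- **Weighing:** I took both canisters out of the caddy and stood them near the middle of the pans, the one nearer the robot on the right and the farther one on the left. After I let go and waited 3 s, the right pan was at its bottom stop (about 87 mm) and the left pan at its top (about 113 mm). The wrist force agreed, at roughly 3 N for the right canister and 2.4 N for the left.
- **Moving the heavier one:** I regripped it by its narrow faces and lifted it slowly so the left pan sank gently. I then lowered it into the middle bay until it touched at a base height of about 12 mm, which is the rack floor.
- **Last checks:** Both camera views show all three rack canisters upright and the lighter canister standing on its pan. The caddy is empty, the bottle and tube rack show no movement, and the gripper is clear of everything.
- **Disagreements:** Estimates of the rack's angle ranged from -0.035 to -0.10 rad. I used -0.08, which was within the bay's clearance. Single wrist-force readings were noisy by about 1 N, so I averaged them.

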